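Clamp the filter test cell in the bench screw clamp

ROBOT

A 6-joint arm with a two-finger parallel gripper is mounted at the origin on the work surface. World frame = base frame: x ahead of the robot, y to its left, z up, the work surface at z = 0. Lengths are in m, angles in rad, forces in N, time in s.
With the tool pointing down it reaches from about 0.35 to 0.85 m from the base axis. Payload 8.1 kg.
Tool frame: the origin (TCP) lies at the very end of the fingers, on their centre line; the grasp point (between the pads) lies 19 mm behind it (robot.pinch_z is the distance from the TCP to the grasp point, in m); x points along the fingers, z is the direction in which the jaws open and shut, and the axes are right-handed (so a half turn about x gives the same grasp; the last joint's range is limited). The gripper opens to 93 mm and grips with 3 to 60 N. Pads are 15 mm wide; open, the fingers measure 128 mm over their backs; the gripper's body (75 mm by 188 mm) begins 65 mm behind the grasp point.
Start: joints at [-1.275, 0.13, 1.488, -0, 1.523, -0.085], TCP at [0.223, -0.557, 0.219] pointing down, gripper open.
Joint ranges: [-2.96, 2.96], [-0.89, 2.26], [0.02, 2.5], [-1.34, 4.48], [0, 2.73], [-2.66, 2.66]. Speed limits (rad/s): [2.39, 2.39, 2.79, 3.14, 3.14, 3.14].

INTERFACE

Orientations are given as a rotation vector (axis times angle).
In Python, from plant import robot, optics, ticket gives the robot as it stands.
- The arm moves only by the tool jog_arm, never from a script. Its argument "targets" is a list of rows, each a list of 7 numbers: the shift along the tool's x, y, z in cm, then the turn, a rotation vector about the tool's x, y, z in degrees, then the closure, from 0 (fully open) to 1 (shut). In form: [[dx, dy, dz, ax, ay, az, grip], ...]. A call has 1 to 5 rows; each row is the pose to reach, as a shift and turn from the pose measured when the call began, along the tool's axes at that moment; what a row does not reach only later rows make up. A row lasts 1/8 s, in which the tool goes at most 62.5 mm and 10.7 degrees, less where a joint would pass 70% of its speed; a pose out of reach is approached as far as the arm can. A call with a gripper value outside its range is refused whole. The fingers move at their own pace and stop on an object; "squeeze" is the grip in N (left out, the last holds). Time passes only in rows, so rows that repeat a pose let the fingers close. It gives the time, the measured TCP pose, the force and the opening at its end, in the units of the state.
- robot.read_state(): the state, without advancing time (a new reading comes with each control period).
- optics.read_camera(name): name is "scene" or "top"; returns a dict with "frame" (384x512x3 uint8, red, green, blue), "vertical_fov" (degrees; the focal length in pixels is half the picture's height over the tangent of half this angle, whatever the lens; pixels are square), "cx", "cy" (the principal point, pixels), "k1" (the pictures are not rectified: a ray, as slopes to the right and down, at radius r is drawn at 1 + k1 r^2 times it, then the intrinsics apply), "R" (3x3) and "t" (3): a world point X has camera coordinates R X + t. Camera axes: x right, y down, z forward; pixel columns grow to the right and rows downward; lengths in m; the calibration is good to about 2 mm. A picture is of the moment at which its call begins. There is no depth.
- ticket.close_job(): hands the job in, once; it reports no verdict.
The state is a dict: "t": time; "q": joint angles; "dq": joint speeds; "joint_torque": joint torques, N m; "tool_pos": TCP position; "orientation": TCP orientation; "force": force on the tool from outside, world axes, zero at the start; "wrist_torque": the same for the moment, N m; "opening": finger opening in m.
Only numpy, scipy, OpenCV 4.12 (cv2) and the standard library are available. Lean on these libraries where they do the work, as an engineer would, in place of code of your own. Each camera call takes 0.05 s, during which the arm holds its last target.

TASK

Push the flat test cell gently along the clamp stand's plate, in between the two rails, until it is fully home against the back stop. Then take hold of the T-handle and turn it clockwise (seen from above) until the rising resistance shows that the cell is firmly clamped; do not overtighten it, its window would crack. Let go and leave the other things on the bench where they are.

Things in the scene. Friction and masses are not known exactly. Their poses are not given: they have to be found in the camera images.
- stand: Fixed stand of the screw clamp: aluminium base plate 335 x 150 x 10 mm with a grey C-shaped frame. Origin: on the bench under the vertical screw axis. Own x runs from the open mouth (robot's side) to the post. Plate: x -230 to +105 mm; its top, on which the cell slides, is at z = 10. Frame arm: 44 mm wide, x -22 to +95, z 69 to 97; post x 63 to 95.
- mouth (a point): Middle of the mouth of the stand's two steel side rails, on the plate's top (stand x = -41 mm, z = 10 mm). The rails are 14 mm high; straight from stand x = -5 to +45 mm with inner faces at y = +-32 mm, they flare outwards by 30 degrees towards the mouth. Axes as the stand's.
- stop: Steel back stop fixed on the stand's plate, 12 x 60 x 22 mm. Origin: middle of the lower edge of the face that the cell meets, 45 mm past the screw axis along the stand's x. Axes as the stand's. More than 45 N on it counts as ramming.
- cell: Loose flat test cell, 0.6 kg: block 90 (x) x 60 (y) x 26 (z) mm, aluminium with a white plastic window plate on top, and a low tongue with an upright grip fin in front. Origin: centre of the block's underside; own x points away from the fin. It starts on the plate 85 to 110 mm short of home, slightly askew. Home: origin on the screw axis, end face on the stop.
- fin (a point): Centre of the cell's grip fin: 22 mm (cell x) x 14 mm (cell y, the grasp width) x 40 mm high, 12 to 52 mm above the cell's underside. 100 mm from the cell's origin along its -x. The tongue below is 40 mm wide and 12 mm high. Axes as the cell's.
- screw: Vertical clamp screw, a 10 mm rod through the frame's arm. Origin: on its axis at the height of the handle's bar. It sinks 16 mm a turn (2.55 mm per rad) turned clockwise from above and keeps its place when let go. Below the arm it carries a sprung foot; packing of varying length hides where the foot is: it meets the seated cell after 0.8 to 3 rad of free turning.
- tee: T-handle on top of the screw: steel cross bar 70 mm long (own x), 12 x 12 mm in section. Origin: centre of the bar, on the screw axis, about 140 mm above the bench. It drives the screw through a torsion spring (2.5 N m per rad). Free turning takes 0.05 N m; once the foot touches, about 0.2 to 0.3 N m more per rad. Firmly clamped: 0.2 to 0.4 N m (foot 15 to 65 N); 0.7 N m (100 N) cracks the window.
- gasket: Bystander: loose black rubber ring 32 mm across, 5 mm thick, lying on the stand's plate beside the cell. Origin: centre of its underside.
- washer: Bystander: loose steel washer 24 mm across, 4 mm thick, lying on the stand's plate on the other side of the cell. Origin: centre of its underside.
- beaker: Bystander: glass beaker 68 mm across, 85 mm high, left of the stand. Origin: centre of its underside.
- small_beaker: Bystander: glass beaker 52 mm across, 65 mm high, left of the stand. Origin: centre of its underside.
- jar: Bystander: amber jar 80 mm across, 130 mm high, right of the stand. Origin: centre of its underside.
- white_bottle: Bystander: white bottle 56 mm across, 120 mm high, right of the stand. Origin: centre of its underside.
- tall_bottle: Bystander: clear bottle 68 mm across, 170 mm high, far left behind the stand. Origin: centre of its underside.
- spanner: Bystander: loose steel spanner 150 mm long, lying on the bench right of the stand. Origin: centre of its underside.
Things that resemble listed ones, but are neither listed nor needed, are in the scene too. Leave any green, pink or yellow look-alike of the cell alone.

How it is judged:
On the way, in this order (a step that is already met when the one before it is completed fails the run):
1. the cell is home against the stop, between the rails, before the foot presses on it (x of cell in the frame of stand above -0.0035 m and angle between the x axis of cell and the x axis of stand, either way round below 0.08 rad and contact force between screw and cell below 1 N), for 0.2 s.
2. the foot of the screw clamps the cell at home (contact force between screw and cell above 15 N and x of cell in the frame of stand above -0.004 m), for 0.2 s.
At the end, for the whole second after the job is handed in: The cell lies home between the rails (within 4 mm of the stop, within 0.08 rad of the stand's axis), at rest and clamped by the screw's foot with 15 to 65 N, the T-handle let go and still (all of step 2 and contact force between screw and cell below 65 N and angle between the x axis of cell and the x axis of stand, either way round below 0.08 rad and linear speed of each of cell, screw below 0.01 m/s); the robot touches nothing.
It fails at once if the foot presses on the cell with more than 100 N (cracked window) (contact force between screw and cell above 100 N).
It fails at once if the cell is rammed into the stop with more than 45 N (contact force between stop and cell above 45 N).
It fails at once if a bystander is moved more than 30 mm (distance of any of gasket, washer, beaker, small_beaker, jar, white_bottle, tall_bottle, spanner from where it was at the start of the episode above 0.03 m).
It also fails if it takes over 72 s, if anything falls off the work surface, if the arm or the gripper's body presses on something with over 40 N, if the wrist force passes 120 N, or if a joint passes its speed limit or range.

## Working session

There is one attempt and no reset: what is moved stays moved. The work goes in short steps, Python scripts to look and compute and a tool call to move; the robot and the scene stay as the last step left them, time stands still between calls to the robot, and variables do not carry over. Pictures are saved under pics/ and viewed, and the job is handed in when it is done.

Besides the shell and the picture viewer there is one more tool, called after "Call:" by a JSON object that holds its "api" and its "payload", one argument or row to a line. jog_arm: Moves the arm, as the interface text tells. Its arguments: {"type":"object","properties":{"targets":{"type":"array"},"squeeze":{"type":"number"}},"required":["targets"]}

```bash
ls; mkdir -p pics
python3 - <<'E'
from plant import robot, optics, ticket
import cv2
for n in("scene","top"):
    c=optics.read_camera(n); cv2.imwrite(f"pics/{n}0.png",c["frame"][:,:,::-1])
    print(n,{k:c[k] for k in c if k!="frame"})
print(robot.read_state(), robot.pinch_z)
E
```

```text
pics
scene {'vertical_fov': 51.242393633637604, 'cx': 257.05643439138214, 'cy': 189.85789625754177, 'k1': 0.03326213655493346, 'R': array([[ 0.32663878,  0.94502607,  0.01525867],
       [ 0.7288662 , -0.24158167, -0.64061874],
       [-0.60171519,  0.22037245, -0.7677075 ]]), 't': array([-0.1629683 , -0.2740125 ,  1.59169316])}
top {'vertical_fov': 49.63347466140034, 'cx': 252.29574946158564, 'cy': 188.72596244438125, 'k1': -0.07869448532908807, 'R': array([[-0.01355346, -0.99977512, -0.01631021],
       [-0.99229502,  0.01545751, -0.12292952],
       [ 0.12315399,  0.01451842, -0.99228137]]), 't': array([0.02084464, 0.48023775, 1.04211853])}
{'t': 0.1, 'q': array([-1.27539543e+00,  1.31092323e-01,  1.48915335e+00, -2.82477493e-05,
        1.52298024e+00, -8.53958388e-02]), 'dq': array([ 0.00036236, -0.00106413, -0.00102903,  0.00021367, -0.00163066,
       -0.00053389]), 'joint_torque': array([ 1.02361450e-03, -5.61341965e+01, -4.93097484e+01,  7.70899700e-02,
        2.91054882e-02, -7.11122561e-05]), 'tool_pos': array([ 0.22286301, -0.55653533,  0.21769769]), 'orientation': array([ 0.92528582,  1.36694357, -0.92362733]), 'force': array([-0.58838052, -0.42364259,  0.06964679]), 'wrist_torque': array([ 0.01543123, -0.00651823,  0.0329175 ]), 'opening': 0.09286644265912858} 0.0188
```

View pics/scene0.png

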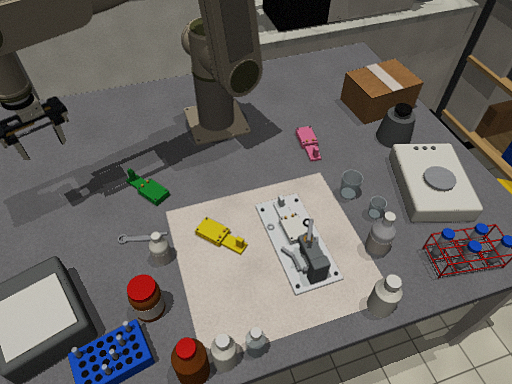

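View pics/top0.png

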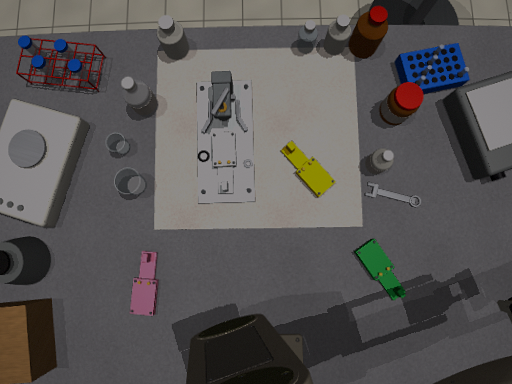

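The stand is at columns 196–256, rows 80–203 of the top view. The white cell is on the plate near (224,150), with its fin near (225,185) toward the robot. I'll zoom in for accurate corners.

Run:
```python
import cv2
a=cv2.imread("pics/top0.png")[70:215,180:275]; cv2.imwrite("pics/topz.png",cv2.resize(a,None,fx=4,fy=4,interpolation=cv2.INTER_CUBIC)[:, :])
a=cv2.imread("pics/scene0.png")[185:300,245:350]; cv2.imwrite("pics/scenez.png",cv2.resize(a,None,fx=5,fy=5,interpolation=cv2.INTER_CUBIC))
```

```text
(no output)
```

View pics/topz.png

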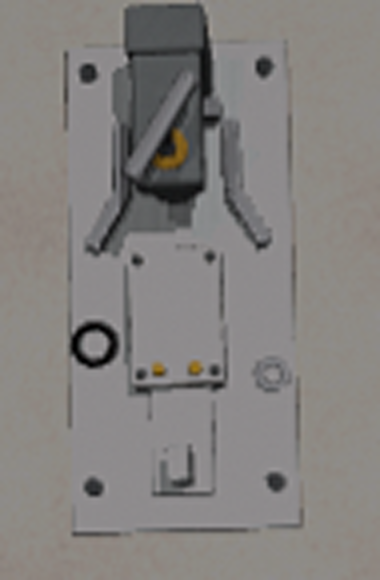

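View pics/scenez.png

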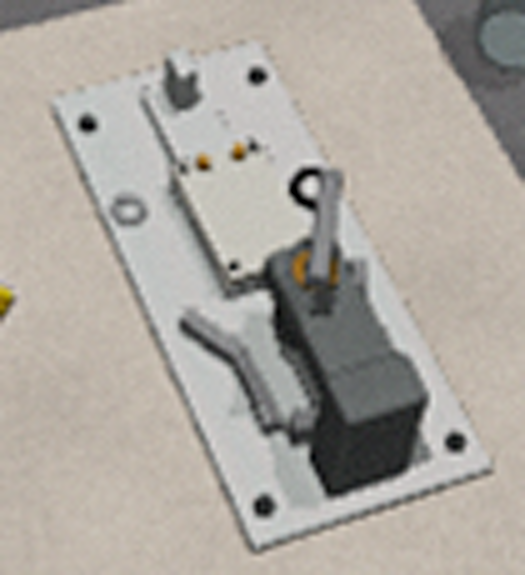

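Run:
```python
import cv2
def z(n,r,c,f,o):
    a=cv2.imread(f"pics/{n}0.png")[r[0]:r[1],c[0]:c[1]]; a=cv2.convertScaleAbs(a,alpha=1.3)
    cv2.imwrite(o,cv2.resize(a,None,fx=f,fy=f,interpolation=cv2.INTER_CUBIC))
z("top",(125,200),(200,250),8,"pics/a.png")
z("top",(65,140),(195,250),8,"pics/b.png")
z("scene",(190,270),(265,325),7,"pics/c.png")
```

```text
(no output)
```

View pics/a.png

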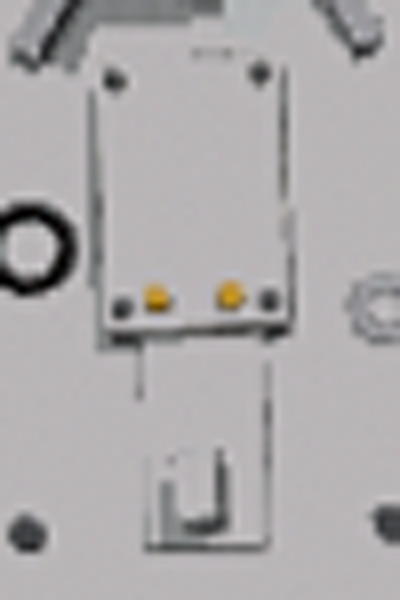

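View pics/b.png

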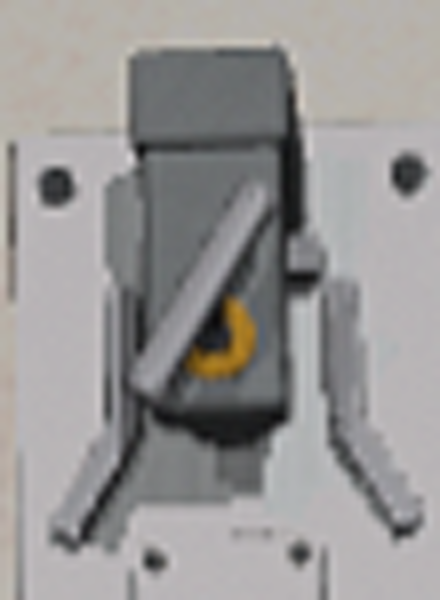

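View pics/c.png

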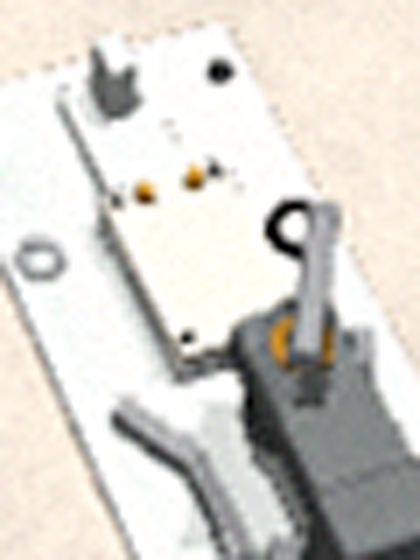

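```bash
cat > cam.py <<'E'
import numpy as np, cv2
from scipy.optimize import least_squares
from scipy.spatial.transform import Rotation as Rn
CAM={"scene":dict(vf=51.242393633637604,c=(257.05643439138214,189.85789625754177),k1=0.03326213655493346,R=np.array([[0.32663878,0.94502607,0.01525867],[0.7288662,-0.24158167,-0.64061874],[-0.60171519,0.22037245,-0.7677075]]),t=np.array([-0.1629683,-0.2740125,1.59169316])),
"top":dict(vf=49.63347466140034,c=(252.29574946158564,188.72596244438125),k1=-0.07869448532908807,R=np.array([[-0.01355346,-0.99977512,-0.01631021],[-0.99229502,0.01545751,-0.12292952],[0.12315399,0.01451842,-0.99228137]]),t=np.array([0.02084464,0.48023775,1.04211853]))}
def proj(n,X):
    c=CAM[n]; X=np.atleast_2d(X); f=192/np.tan(np.radians(c["vf"]/2))
    K=np.array([[f,0,c["c"][0]],[0,f,c["c"][1]],[0,0,1]])
    return cv2.projectPoints(X.astype(float),cv2.Rodrigues(c["R"])[0],c["t"],K,np.array([c["k1"],0,0,0,0]))[0][:,0]
def px(u,v,f,ox,oy): return np.array([(u+.5)/f-.5+ox,(v+.5)/f-.5+oy])
def pl(p,L):
    x,y,a=p; L=np.atleast_2d(L).astype(float); c,s=np.cos(a),np.sin(a)
    return np.c_[x+c*L[:,0]-s*L[:,1],y+s*L[:,0]+c*L[:,1],L[:,2]]
def fit(obs,p0):  # obs: (cam, local xyz, pix)
    fun=lambda p:np.concatenate([proj(n,pl(p,L))[0]-q for n,L,q in obs])
    r=least_squares(fun,p0,loss="soft_l1"); return r.x,np.abs(r.fun).reshape(-1,2).round(2)
def back(n,uv,z):
    return least_squares(lambda p:proj(n,[p[0],p[1],z])[0]-uv,[.55,.0]).x
E
python3 - <<'E'
from cam import *
T=lambda u,v:px(u,v,4,180,70); S=lambda u,v:px(u,v,5,245,185)
A=lambda u,v:px(u,v,8,200,125); B=lambda u,v:px(u,v,8,195,65); C=lambda u,v:px(u,v,7,265,190)
o=[("top",[-.23,.075,.01],T(73,533)),("top",[-.23,-.075,.01],T(300,524)),("top",[.105,-.075,.01],T(287,42)),("top",[.105,.075,.01],T(67,53)),
("scene",[-.23,-.075,.01],S(53,103)),("scene",[-.23,.075,.01],S(258,42)),("scene",[.105,.075,.01],S(492,470)),("scene",[.105,-.075,.01],S(256,551))]
for k in ([0,1,2,3],[4,5,6,7],range(8)): print("stand",*fit([o[i] for i in k],[.55,.05,0]))
s=fit(o,[.55,.05,0])[0]
o=[("top",[-.045,.03,.036],A(101,335)),("top",[-.045,-.03,.036],A(292,325)),("top",[.045,-.03,.036],A(284,49)),("top",[.045,.03,.036],A(90,58)),
("scene",[-.045,-.03,.036],C(106,200)),("scene",[.045,-.03,.036],C(180,362)),("top",[-.100,0,.062],A(199,484))]
p,r=fit(o,[.47,.05,0]);print("cell",p,r)
R=np.array([[np.cos(s[2]),np.sin(s[2])],[-np.sin(s[2]),np.cos(s[2])]])
print("rel",R@(p[:2]-s[:2]),p[2]-s[2],"fin",pl(p,[-.1,0,.04]),"home fin",pl(s,[-.1,0,.04]))
for z in(.14,.146,.15):
  print(z,[back("top",B(*q),z) for q in((257,190),(145,388),(201,289))],[back("scene",C(*q),z) for q in((322,210),(308,350))])
print("tee axis", [proj(n,[s[0],s[1],.146]) for n in("top","scene")],B(201,289),C(315,280))
E
```

```text
stand [0.67752437 0.08657423 0.01606899] [[0.08 0.52]
 [0.23 1.01]
 [0.25 0.57]
 [0.08 1.28]]
stand [0.68243377 0.08556695 0.01708866] [[0.68 0.49]
 [0.27 0.01]
 [0.7  0.01]
 [0.31 0.24]]
stand [0.67984768 0.08632875 0.016004  ] [[0.01 0.37]
 [0.31 0.13]
 [0.17 1.38]
 [0.17 2.09]
 [0.65 1.17]
 [0.26 0.61]
 [0.5  0.84]
 [0.46 0.68]]
cell [0.58731722 0.08715081 0.03472422] [[0.5  0.69]
 [0.27 0.62]
 [0.74 0.08]
 [0.67 0.17]
 [0.98 0.86]
 [0.26 1.06]
 [0.2  0.21]]
rel [-0.09250546  0.00230275] 0.018720215077683473 fin [[0.4873775  0.08367909 0.04      ]] home fin [[0.57986049 0.08472842 0.04      ]]
0.14 [array([0.71062588, 0.07041615]), array([0.64969134, 0.10403136]), array([0.68000506, 0.08728955])] [array([0.64732755, 0.10441841]), array([0.70600877, 0.0724272 ])]
0.146 [array([0.70834692, 0.06996225]), array([0.64779583, 0.10336592]), array([0.67791878, 0.08672946])] [array([0.65104655, 0.10199326]), array([0.7093404 , 0.07021323])]
0.15 [array([0.7068276 , 0.06965964]), array([0.64653215, 0.10292229]), array([0.67652794, 0.08635606])] [array([0.65352588, 0.1003765 ]), array([0.71156148, 0.06873726])]
tee axis [array([[219.85477726,  99.90511654]]), array([[309.61412011, 229.25389746]])] [219.6875 100.6875] [309.57142857 229.57142857]
```

```bash
cat > go.py <<'E'
import numpy as np
from scipy.spatial.transform import Rotation as Rn
from plant import robot
def rel(pos,jaw):  # jaw yaw of tool z (world), tool x down
    s=robot.read_state(); R0=Rn.from_rotvec(s["orientation"]).as_matrix()
    print("t",s["t"],"pos",s["tool_pos"].round(4),"q6",s["q"][5].round(3),"jaw",np.degrees(np.arctan2(R0[1,2],R0[0,2])).round(2),"x",R0[:,0].round(3),"F",s["force"].round(2),"M",s["wrist_torque"].round(3),"j6",s["joint_torque"][5].round(3),"op",s["opening"].round(4))
    for k in(0,np.pi):
        z=np.array([np.cos(jaw+k),np.sin(jaw+k),0]);x=np.array([0,0,-1.]);R=np.c_[x,np.cross(z,x),z]
        print("shift cm",(R0.T@(np.array(pos)-s["tool_pos"])*100).round(2),"turn deg",np.degrees(Rn.from_matrix(R0.T@R).as_rotvec()).round(2))
E
python3 -c "
from go import *
rel([.487,.084,.16],np.pi/2+.035)"
```

```text
Traceback (most recent call last):
  File "go.py", line 6, in rel
    print("t",s["t"],"pos",s["tool_pos"].round(4),"q6",s["q"][5].round(3),"jaw",np.degrees(np.arctan2(R0[1,2],R0[0,2])).round(2),"x",R0[:,0].round(3),"F",s["force"].round(2),"M",s["wrist_torque"].round(3),"j6",s["joint_torque"][5].round(3),"op",s["opening"].round(4))
                                                                                                                                                                                                                                                     ^^^^^^^^^^^^^^^^^^
AttributeError: 'float' object has no attribute 'round'
```

```bash
sed -i 's/s\["opening"\].round(4)/round(s["opening"],4)/; s/s\["q"\]\[5\].round(3)/s["q"].round(3)/' go.py
python3 -c "
from go import *
rel([.487,.084,.16],np.pi/2+.035)"
```

```text
t 0.1 pos [ 0.2229 -0.5565  0.2177] q6 [-1.275  0.131  1.489 -0.     1.523 -0.085] jaw -68.18 x [-0.001  0.002 -1.   ] F [-0.59 -0.42  0.07] M [ 0.015 -0.007  0.033] j6 -0.0 op 0.0929
shift cm [  5.86  48.33 -49.64] turn deg [-1.6019e+02 -1.0000e-02 -1.3000e-01]
shift cm [  5.86  48.33 -49.64] turn deg [ 1.981e+01 -9.000e-02  1.000e-02]
```

Call:
{"api": "jog_arm", "payload": {
  "targets": [
    [0, 48.3, -49.6, 19.8, 0, 0, 0],
    [0, 48.3, -49.6, 19.8, 0, 0, 0],
    [0, 48.3, -49.6, 19.8, 0, 0, 0],
    [0, 48.3, -49.6, 19.8, 0, 0, 0],
    [0, 48.3, -49.6, 19.8, 0, 0, 0]
  ]
}}

```text
t: 0.72
tool_pos: [0.3423, -0.2661, 0.2183]
orientation: [1.185, 1.227, -1.183]
force: [0.0, -0.0, 0.1]
opening: 0.0927
```

```bash
python3 -c "
from go import *
rel([.487,.084,.12],np.pi/2+.035)"
```

```text
t 0.725 pos [ 0.3423 -0.2661  0.2183] q6 [-7.800e-01 -3.350e-01  1.922e+00  1.000e-03  1.555e+00  7.560e-01] jaw -88.01 x [-0.001  0.002 -1.   ] F [ 0.02 -0.03  0.05] M [ 0.001 -0.08  -0.004] j6 -2.261 op 0.0927
shift cm [  9.88  15.68 -34.47] turn deg [1.7998e+02 4.0000e-02 1.7000e-01]
shift cm [  9.88  15.68 -34.47] turn deg [-0.02 -0.11  0.03]
```

Call:
{"api": "jog_arm", "payload": {
  "targets": [
    [3, 15.7, -34.5, 0, 0, 0, 0],
    [6, 15.7, -34.5, 0, 0, 0, 0],
    [9, 15.7, -34.5, 0, 0, 0, 0],
    [9, 15.7, -34.5, 0, 0, 0, 0],
    [9, 15.7, -34.5, 0, 0, 0, 0]
  ]
}}

```text
t: 1.35
tool_pos: [0.4581, 0.0151, 0.1505]
orientation: [1.185, 1.227, -1.183]
force: [1.4, -1.0, 0.4]
opening: 0.0931
```

Call:
{"api": "jog_arm", "payload": {
  "targets": [
    [0, 1.5, -4, 0, 0, 0, 0.4],
    [0, 1.5, -4, 0, 0, 0, 0.4]
  ]
}}

```text
t: 1.6
tool_pos: [0.4715, 0.0583, 0.1498]
orientation: [1.181, 1.23, -1.18]
force: [-0.1, -0.9, -0.5]
opening: 0.0776
```

Run:
```python
from go import *
rel([.487,.084,.031],np.pi/2+.035)
from plant import optics
import cv2
c=optics.read_camera("scene")["frame"][150:290,240:360,::-1]
cv2.imwrite("pics/s1.png",cv2.resize(c,None,fx=5,fy=5,interpolation=cv2.INTER_CUBIC)[:600])
```

```text
t 1.6 pos [0.4715 0.0583 0.1498] q6 [ 0.013 -0.169  1.91   0.002  1.402  1.545] jaw -87.75 x [-0.002  0.002 -1.   ] F [-0.15 -0.88 -0.47] M [ 0.06   0.008 -0.022] j6 0.83 op 0.0776
shift cm [11.88  1.67 -2.48] turn deg [-1.7976e+02 -1.3000e-01 -2.1000e-01]
shift cm [11.88  1.67 -2.48] turn deg [ 0.24 -0.13  0.08]
```

View pics/s1.png

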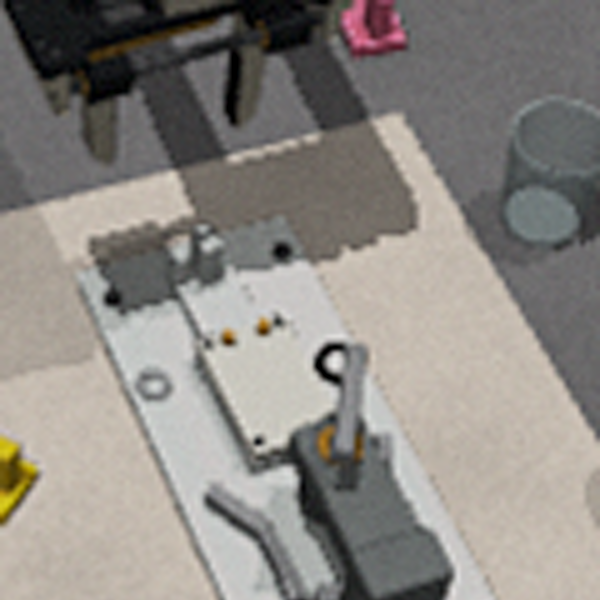

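The fingertips are at (100,160) and (240,120) in this crop, just short of the fin at (205,245). The bench is otherwise unchanged.

Call:
{"api": "jog_arm", "payload": {
  "targets": [
    [0, 1.7, -2.5, 0, 0, 0, 0.4],
    [3, 1.7, -2.5, 0, 0, 0, 0.4],
    [6, 1.7, -2.5, 0, 0, 0, 0.4],
    [6.5, 1.7, -2.5, 0, 0, 0, 0.4],
    [6.5, 1.7, -2.5, 0, 0, 0, 0.4]
  ]
}}

```text
t: 2.28
tool_pos: [0.4873, 0.0817, 0.0854]
orientation: [1.182, 1.229, -1.183]
force: [-0.5, -0.1, 0.1]
opening: 0.0556
```

Run:
```python
from go import *
rel([.487,.084,.031],np.pi/2+.035)
from plant import optics
import cv2
c=optics.read_camera("top")["frame"][120:220,175:275,::-1]
cv2.imwrite("pics/s2.png",cv2.resize(c,None,fx=6,fy=6,interpolation=cv2.INTER_CUBIC))
c=optics.read_camera("scene")["frame"][170:260,240:340,::-1]
cv2.imwrite("pics/s3.png",cv2.resize(c,None,fx=6,fy=6,interpolation=cv2.INTER_CUBIC))
```

```text
t 2.275 pos [0.4873 0.0817 0.0854] q6 [ 0.061 -0.049  1.922  0.002  1.269  1.595] jaw -87.89 x [-0.002  0.001 -1.   ] F [-0.49 -0.07  0.15] M [-0.023 -0.063  0.008] j6 -0.012 op 0.0556
shift cm [ 5.44 -0.01 -0.22] turn deg [-1.7989e+02 -1.4000e-01 -1.3000e-01]
shift cm [ 5.44 -0.01 -0.22] turn deg [ 0.11 -0.08  0.09]
```

View pics/s3.png

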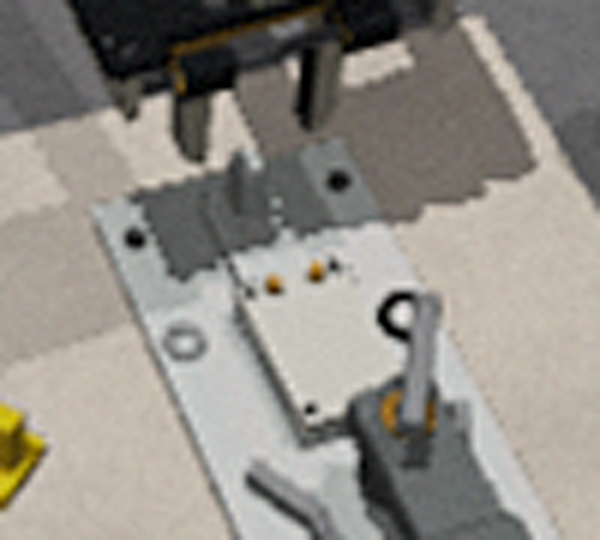

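View pics/s2.png

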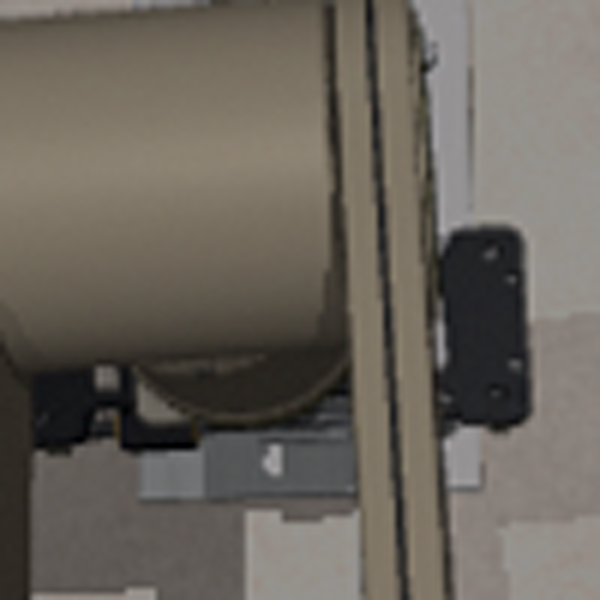

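The scene view has the fingertips at (190,155) and (315,125), on either side of the fin at (240,165). Next I go down and close lightly.

Call:
{"api": "jog_arm", "payload": {
  "targets": [
    [2.5, 0, -0.2, 0, 0, 0, 0.4],
    [5, 0, -0.2, 0, 0, 0, 0.4],
    [5.4, 0, -0.2, 0, 0, 0, 0.4],
    [5.4, 0, -0.2, 0, 0, 0, 0.7],
    [5.4, 0, -0.2, 0, 0, 0, 1]
  ],
  "squeeze": 10
}}

```text
t: 3.0
tool_pos: [0.4895, 0.0842, 0.0341]
orientation: [1.184, 1.225, -1.179]
force: [-0.7, -0.6, 0.5]
opening: 0.0402
```

Call:
{"api": "jog_arm", "payload": {
  "targets": [
    [0, 0, 0, 0, 0, 0, 1],
    [0, 0, 0, 0, 0, 0, 1],
    [0, 0, 0, 0, 0, 0, 1],
    [0, 0, 0, 0, 0, 0, 1]
  ]
}}

```text
t: 3.5
tool_pos: [0.4898, 0.0841, 0.0345]
orientation: [1.185, 1.225, -1.178]
force: [-0.7, -0.8, 3.8]
opening: 0.0138
```

Run:
```python
from go import *
rel([.579,.0848,.031],np.pi/2+.016)
from plant import optics
import cv2
c=optics.read_camera("scene")["frame"][170:260,240:340,::-1]
cv2.imwrite("pics/s4.png",cv2.resize(c,None,fx=6,fy=6,interpolation=cv2.INTER_CUBIC))
```

```text
t 3.5 pos [0.4898 0.0841 0.0345] q6 [6.600e-02 2.400e-02 1.953e+00 1.000e-03 1.161e+00 1.599e+00] jaw -87.87 x [ 0.004  0.001 -1.   ] F [-0.74 -0.81  3.75] M [-0.269  0.158 -0.117] j6 -0.116 op 0.0138
shift cm [0.39 8.91 0.26] turn deg [-1.7879e+02  3.4000e-01 -1.2000e-01]
shift cm [0.39 8.91 0.26] turn deg [ 1.21 -0.08 -0.22]
```

View pics/s4.png

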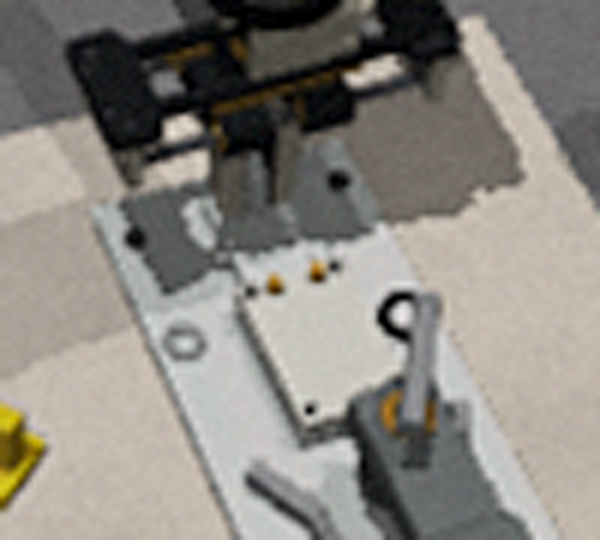

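The fin is held (opening 13.8 mm) and the cell has not moved. Now I push along it while straightening.

Call:
{"api": "jog_arm", "payload": {
  "targets": [
    [0, 1, 0, 0.2, 0, 0, 1],
    [0, 2, 0.05, 0.4, 0, 0, 1],
    [0, 3, 0.1, 0.6, 0, 0, 1],
    [0, 4, 0.2, 0.9, 0, 0, 1],
    [0, 5, 0.26, 1.2, 0, 0, 1]
  ]
}}

```text
t: 4.18
tool_pos: [0.5386, 0.0835, 0.0342]
orientation: [1.199, 1.218, -1.196]
force: [-7.0, 0.5, 7.3]
opening: 0.0139
```

Run:
```python
from go import *
rel([.579,.0848,.034],np.pi/2+.016)
```

```text
t 4.175 pos [0.5386 0.0835 0.0342] q6 [0.059 0.153 1.816 0.002 1.172 1.612] jaw -89.07 x [ 0.     0.002 -1.   ] F [-7.01  0.55  7.32] M [-0.023  1.172  0.008] j6 -0.058 op 0.0139
shift cm [ 0.02  4.04 -0.06] turn deg [-1.7998e+02  3.0000e-02 -1.5000e-01]
shift cm [ 0.02  4.04 -0.06] turn deg [ 0.02 -0.1  -0.02]
```

Call:
{"api": "jog_arm", "payload": {
  "targets": [
    [-0.05, 0.6, 0, 0, 0, 0, 1],
    [-0.05, 1.2, -0.02, 0, 0, 0, 1],
    [-0.05, 1.8, -0.03, 0, 0, 0, 1],
    [-0.05, 2.3, -0.04, 0, 0, 0, 1]
  ]
}}

```text
t: 4.68
tool_pos: [0.5605, 0.0844, 0.0342]
orientation: [1.197, 1.22, -1.198]
force: [-5.9, -0.1, 6.2]
opening: 0.0139
```

Run:
```python
from go import *
rel([.579,.0848,.034],np.pi/2+.016)
from plant import optics
import cv2
c=optics.read_camera("scene")["frame"][180:280,245:345,::-1]
cv2.imwrite("pics/s5.png",cv2.resize(c,None,fx=6,fy=6,interpolation=cv2.INTER_CUBIC))
```

```text
t 4.675 pos [0.5605 0.0844 0.0342] q6 [0.058 0.21  1.751 0.002 1.183 1.611] jaw -89.05 x [-0.003  0.002 -1.   ] F [-5.88 -0.1   6.22] M [-0.085  1.083 -0.018] j6 -0.016 op 0.0139
shift cm [ 0.01  1.85 -0.01] turn deg [-1.7996e+02 -2.2000e-01 -1.5000e-01]
shift cm [ 0.01  1.85 -0.01] turn deg [ 0.04 -0.1   0.14]
```

View pics/s5.png

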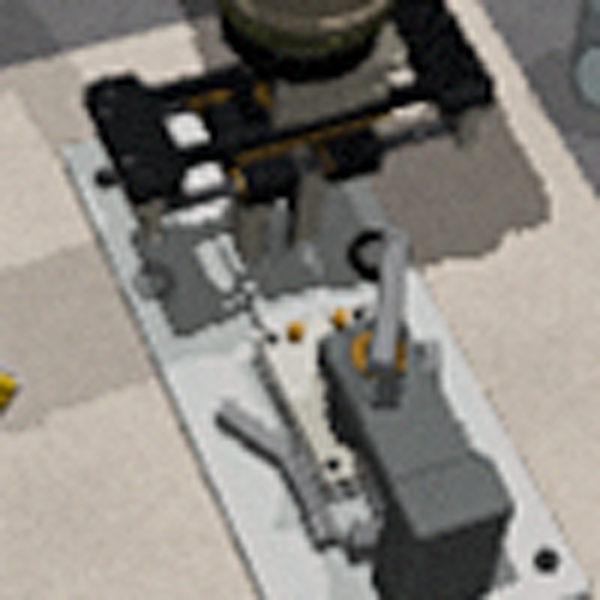

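The cell is between the rails; its front edge is at about (270,340). I'll creep the rest.

Call:
{"api": "jog_arm", "payload": {
  "targets": [
    [0, 0.4, 0, 0, 0, 0, 1],
    [0, 0.8, 0, 0, 0, 0, 1],
    [0, 1.1, 0, 0, 0, 0, 1],
    [0, 1.3, 0, 0, 0, 0, 1]
  ]
}}

```text
t: 5.22
tool_pos: [0.5731, 0.0847, 0.034]
orientation: [1.196, 1.221, -1.199]
force: [-7.4, -1.3, 7.1]
opening: 0.0141
```

Call:
{"api": "jog_arm", "payload": {
  "targets": [
    [0, 0.15, 0, 0, 0, 0, 1],
    [0, 0.3, 0, 0, 0, 0, 1],
    [0, 0.4, 0, 0, 0, 0, 1]
  ]
}}

```text
t: 5.6
tool_pos: [0.5758, 0.0849, 0.0339]
orientation: [1.195, 1.223, -1.201]
force: [-8.6, -0.2, 7.9]
opening: 0.0139
```

Call:
{"api": "jog_arm", "payload": {
  "targets": [
    [0, 0.15, 0, 0, 0, 0, 1],
    [0, 0.3, 0, 0, 0, 0, 1]
  ]
}}

```text
t: 5.85
tool_pos: [0.5776, 0.085, 0.0339]
orientation: [1.193, 1.225, -1.203]
force: [-9.0, 0.0, 9.0]
opening: 0.0138
```

Call:
{"api": "jog_arm", "payload": {
  "targets": [
    [0, 0.15, 0, 0, 0, 0, 1],
    [0, 0.3, 0, 0, 0, 0, 1]
  ]
}}

```text
t: 6.1
tool_pos: [0.5792, 0.0851, 0.0338]
orientation: [1.192, 1.228, -1.205]
force: [-7.9, 0.8, 8.5]
opening: 0.0139
```

Call:
{"api": "jog_arm", "payload": {
  "targets": [
    [0, 0.15, 0, 0, 0, 0, 1],
    [0, 0.3, 0, 0, 0, 0, 1]
  ]
}}

```text
t: 6.35
tool_pos: [0.581, 0.0852, 0.0338]
orientation: [1.19, 1.23, -1.206]
force: [-8.0, -0.3, 8.6]
opening: 0.0139
```

Run:
```python
from go import *
rel([.579,.0848,.034],np.pi/2+.016)
from plant import optics
import cv2
c=optics.read_camera("scene")["frame"][200:280,255:335,::-1]
cv2.imwrite("pics/s6.png",cv2.resize(c,None,fx=7,fy=7,interpolation=cv2.INTER_CUBIC))
```

```text
t 6.35 pos [0.581  0.0852 0.0338] q6 [0.057 0.273 1.678 0.002 1.206 1.609] jaw -88.99 x [-0.015  0.001 -1.   ] F [-7.98 -0.28  8.57] M [-0.107  1.427 -0.048] j6 -0.031 op 0.0139
shift cm [-0.02 -0.2   0.04] turn deg [-1.799e+02 -1.350e+00 -1.500e-01]
shift cm [-0.02 -0.2   0.04] turn deg [ 0.1  -0.09  0.86]
```

View pics/s6.png

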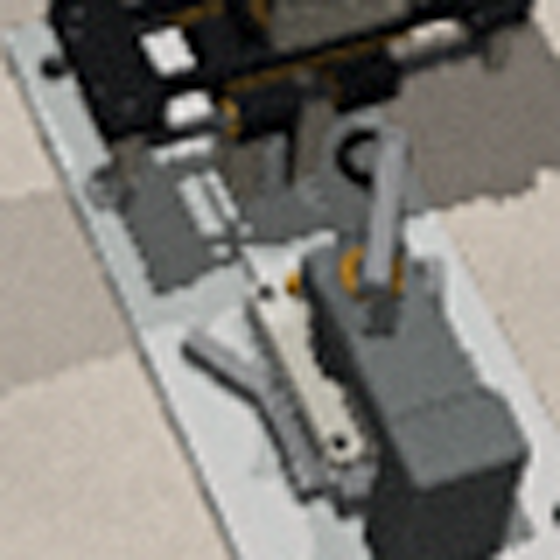

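Run:
```python
from cam import *
import cv2
s=np.array([.6795,.0863,.0162])
im=cv2.imread("pics/s6.png")
for d in(0,-.005,-.01):
    q=proj("scene",pl(s,[[-.045+d,-.03,.036],[.045+d,-.03,.036],[-.045+d,.03,.036],[.045,-.03,.032],[.045,-.03,.01]]))
    u=(q-[255,200]+.5)*7-.5; print(d,u.round(0).tolist())
```

```text
0 [[246.0, 290.0], [333.0, 468.0], [375.0, 250.0], [332.0, 472.0], [327.0, 499.0]]
-0.005 [[242.0, 280.0], [328.0, 457.0], [370.0, 241.0], [332.0, 472.0], [327.0, 499.0]]
-0.01 [[237.0, 271.0], [323.0, 447.0], [365.0, 232.0], [332.0, 472.0], [327.0, 499.0]]
```

The near-right corner of the cell is at about (248,295) and the far one at (332,465), against predictions of (246,290) and (333,468) for home. It is close to home, so I'll squeeze a bit firmer to confirm contact through the force.

Call:
{"api": "jog_arm", "payload": {
  "targets": [
    [-0.05, 0, 0, 0, 0, 0.8, 1],
    [-0.05, 0, 0, 0, 0, 0.8, 1],
    [-0.05, 0.15, 0, 0, 0, 0.8, 1]
  ],
  "squeeze": 25
}}

```text
t: 6.78
tool_pos: [0.5818, 0.0853, 0.0338]
orientation: [1.196, 1.221, -1.197]
force: [-3.9, -0.5, -0.6]
opening: 0.0138
```

Call:
{"api": "jog_arm", "payload": {
  "targets": [
    [0, 0.15, 0, 0, 0, 0, 1],
    [0, 0.2, 0, 0, 0, 0, 1]
  ]
}}

```text
t: 7.02
tool_pos: [0.5835, 0.0854, 0.0338]
orientation: [1.196, 1.221, -1.198]
force: [-5.5, -0.4, 3.2]
opening: 0.0135
```

Run:
```python
from go import *
rel([.579,.0848,.034],np.pi/2+.016)
from plant import optics
import cv2
c=optics.read_camera("scene")["frame"][200:280,255:335,::-1]
cv2.imwrite("pics/s7.png",cv2.resize(c,None,fx=7,fy=7,interpolation=cv2.INTER_CUBIC))
```

```text
t 7.025 pos [0.5835 0.0854 0.0338] q6 [0.057 0.268 1.683 0.002 1.194 1.609] jaw -88.98 x [-0.003  0.002 -1.   ] F [-5.48 -0.45  3.16] M [-0.132  0.91  -0.079] j6 -0.051 op 0.0135
shift cm [-0.02 -0.45  0.05] turn deg [-1.799e+02 -3.100e-01 -1.600e-01]
shift cm [-0.02 -0.45  0.05] turn deg [ 0.1 -0.1  0.2]
```

View pics/s7.png

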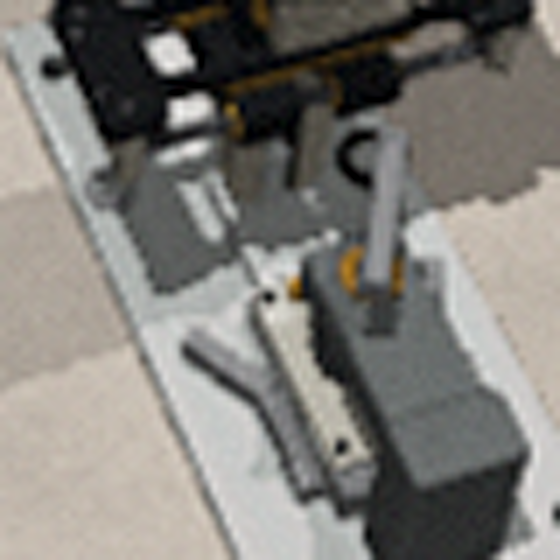

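The cell still moves with the gripper (hole moved from row 441 to 446), so it isn't touching the stop yet. I'll continue in small checked steps.

Call:
{"api": "jog_arm", "payload": {
  "targets": [
    [0, 0.1, 0, 0, 0, 0, 1],
    [0, 0.2, 0, 0, 0, 0, 1]
  ],
  "squeeze": 15
}}

```text
t: 7.32
tool_pos: [0.5837, 0.0854, 0.0338]
orientation: [1.193, 1.224, -1.201]
force: [-15.4, -0.1, 11.8]
opening: 0.014
```

Call:
{"api": "jog_arm", "payload": {
  "targets": [
    [0, 0.1, 0, 0, 0, 0, 1],
    [0, 0.15, 0, 0, 0, 0, 1]
  ]
}}

```text
t: 7.58
tool_pos: [0.5837, 0.0854, 0.0337]
orientation: [1.192, 1.227, -1.203]
force: [-13.1, -0.5, 10.2]
opening: 0.014
```

Call:
{"api": "jog_arm", "payload": {
  "targets": [
    [0, 0.1, 0, 0, 0, 0, 1],
    [0, 0.15, 0, 0, 0, 0, 1]
  ]
}}

```text
t: 7.82
tool_pos: [0.5838, 0.0854, 0.0337]
orientation: [1.19, 1.229, -1.206]
force: [-13.1, -1.4, 9.6]
opening: 0.014
```

The position is stuck at x = 0.5838 while the force rose to 13–15 N, so the cell is home. I'll release and lift.

Call:
{"api": "jog_arm", "payload": {
  "targets": [
    [0, 0, 0, 0, 0, 0.9, 0.8],
    [0, 0, 0, 0, 0, 0.9, 0.5],
    [0, 0, 0, 0, 0, 0.9, 0.4],
    [-3, 0, 0, 0, 0, 0.9, 0.4],
    [-8, 0, 0, 0, 0, 0.9, 0.4]
  ]
}}

```text
t: 8.45
tool_pos: [0.5832, 0.0852, 0.1122]
orientation: [1.195, 1.221, -1.198]
force: [0.9, 0.0, 0.7]
opening: 0.0532
```

Call:
{"api": "jog_arm", "payload": {
  "targets": [
    [-6, 0, 0, -10, 0, 0, 0.4],
    [-12, -4, 0, -20, 0, 0, 0.4],
    [-12, -7, 0, -30, 0, 0, 0.4]
  ]
}}

```text
t: 8.82
tool_pos: [0.5156, 0.0839, 0.2379]
orientation: [0.8, 1.416, -0.794]
force: [0.4, -0.2, -0.7]
opening: 0.0563
```

Run:
```python
from go import *
rel([.680,.0865,.17],1.066)
from plant import optics
import cv2
c=optics.read_camera("scene")["frame"]; cv2.imwrite("pics/s8f.png",c[:,:,::-1])
c=c[190:270,265:345,::-1]
cv2.imwrite("pics/s8.png",cv2.resize(c,None,fx=7,fy=7,interpolation=cv2.INTER_CUBIC))
```

```text
t 8.825 pos [0.5156 0.0839 0.2379] q6 [ 6.200e-02 -9.400e-02  1.680e+00  1.000e-03  1.550e+00  1.086e+00] jaw -58.64 x [ 0.005  0.002 -1.   ] F [ 0.4  -0.18 -0.74] M [ 0.005 -0.016  0.017] j6 2.875 op 0.0563
shift cm [ 6.88 14.13  8.32] turn deg [-1.1972e+02  3.6000e-01 -1.1000e-01]
shift cm [ 6.88 14.13  8.32] turn deg [60.28 -0.09 -0.32]
```

View pics/s8.png

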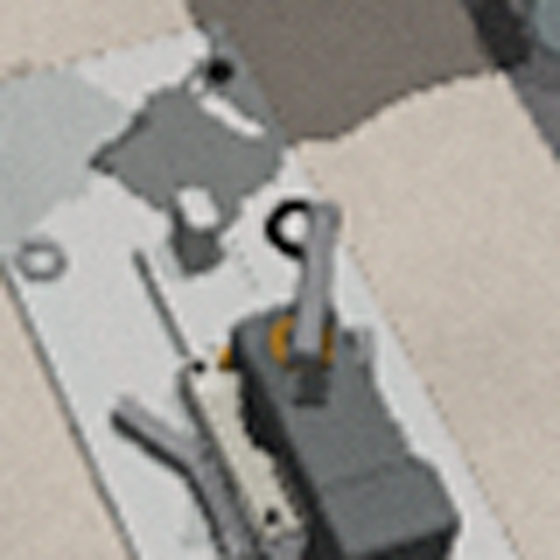

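The cell sits between the rails with the fin at about (200,240), clear of the gripper. The gasket and washer haven't moved. Now I go over the tee.

Call:
{"api": "jog_arm", "payload": {
  "targets": [
    [0, 3, 2, -10, 0, 0, 0.3],
    [0, 6, 4, -20, 0, 0, 0.3],
    [0, 10, 6, -30, 0, 0, 0.3],
    [0, 14.1, 8.3, -40, 0, 0, 0.3],
    [0, 14.1, 8.3, -50, 0, 0, 0.3]
  ]
}}

```text
t: 9.5
tool_pos: [0.6769, 0.088, 0.2329]
orientation: [0.107, 1.572, -0.106]
force: [0.6, -0.1, -1.1]
opening: 0.0653
```

Run:
```python
from go import *
rel([.680,.0865,.17],1.066)
from cam import *
for sx in(.6775,.6795,.6825):
    q=proj("scene",pl([sx,.0863,.0162],[[-.045,-.03,.036],[.045,-.03,.036]]))
    print(sx,((q-[265,190]+.5)*7-.5).round(0).tolist())
```

```text
t 9.5 pos [0.6769 0.088  0.2329] q6 [5.300e-02 3.530e-01 1.204e+00 1.000e-03 1.588e+00 1.890e-01] jaw -7.77 x [-0.003  0.001 -1.   ] F [ 0.59 -0.11 -1.1 ] M [ 0.018 -0.067  0.054] j6 2.932 op 0.0653
shift cm [ 6.29 -0.11  0.35] turn deg [-68.85  -0.14  -0.16]
shift cm [ 6.29 -0.11  0.35] turn deg [111.15  -0.18   0.16]
0.6775 [[175.0, 356.0], [261.0, 533.0]]
0.6795 [[176.0, 360.0], [263.0, 538.0]]
0.6825 [[179.0, 365.0], [266.0, 544.0]]
```

Call:
{"api": "jog_arm", "payload": {
  "targets": [
    [0, 0, 0.3, -10.5, 0, 0, 0.3],
    [0, 0, 0.3, -21, 0, 0, 0.3],
    [0, 0, 0.3, -31.5, 0, 0, 0.3],
    [0, 0, 0.3, -42, 0, 0, 0.3],
    [0, 0, 0.3, -52, 0, 0, 0.3]
  ]
}}

```text
t: 10.12
tool_pos: [0.6801, 0.0876, 0.2326]
orientation: [-0.606, 1.487, 0.61]
force: [-0.7, 0.8, 0.9]
opening: 0.0647
```

Call:
{"api": "jog_arm", "payload": {
  "targets": [
    [1, 0, 0, -10, 0, 0, 0.3],
    [2, 0, 0, -17, 0, 0, 0.3],
    [4, 0, 0, -17, 0, 0, 0.3],
    [5, 0, 0, -17, 0, 0, 0.3]
  ]
}}

```text
t: 10.62
tool_pos: [0.6791, 0.0876, 0.1801]
orientation: [-0.831, 1.41, 0.838]
force: [-0.1, -0.4, -0.5]
opening: 0.0654
```

Run:
```python
from go import *
rel([.680,.0865,.121],1.066)
from plant import optics
import cv2
c=optics.read_camera("scene")["frame"][170:250,265:345,::-1]
cv2.imwrite("pics/s9.png",cv2.resize(c,None,fx=7,fy=7,interpolation=cv2.INTER_CUBIC))
```

```text
t 10.625 pos [0.6791 0.0876 0.1801] q6 [ 0.053  0.382  1.263  0.002  1.502 -1.019] jaw 61.39 x [-0.006  0.001 -1.   ] F [-0.06 -0.44 -0.46] M [ 0.055 -0.154 -0.044] j6 -0.063 op 0.0654
shift cm [ 5.91 -0.17 -0.04] turn deg [ 0.31 -0.1  -0.33]
shift cm [ 5.91 -0.17 -0.04] turn deg [-1.7969e+02  5.2000e-01 -1.6000e-01]
```

View pics/s9.png

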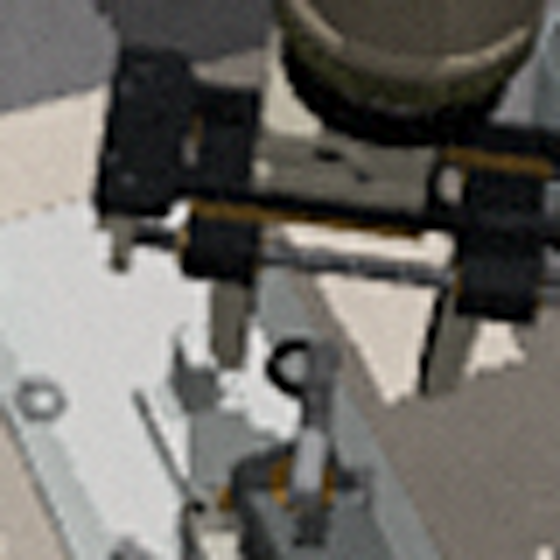

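The fingertips, at (228,365) and (440,390), straddle the bar, whose centre is near (315,420). Down next.

Call:
{"api": "jog_arm", "payload": {
  "targets": [
    [2, -0.1, 0, 0.2, 0, -0.3, 0.3],
    [4.5, -0.1, 0, 0.2, 0, -0.3, 0.3],
    [5.9, -0.1, 0, 0.2, 0, -0.3, 0.3],
    [5.9, -0.1, 0, 0.2, 0, -0.3, 0.3],
    [5.9, -0.1, 0, 0.2, 0, -0.3, 0.6]
  ],
  "squeeze": 12
}}

```text
t: 11.3
tool_pos: [0.6797, 0.0872, 0.1212]
orientation: [-0.832, 1.408, 0.831]
force: [-0.0, 0.0, 0.3]
opening: 0.0589
```

Call:
{"api": "jog_arm", "payload": {
  "targets": [
    [0, 0, 0, 0, 0, 0, 0.7],
    [0, 0, 0, 0, 0, 0, 0.8],
    [0, 0, 0, 0, 0, 0, 1],
    [0, 0, 0, 0, 0, 0, 1],
    [0, 0, 0, 0, 0, 0, 1]
  ]
}}

```text
t: 11.92
tool_pos: [0.6791, 0.0859, 0.1212]
orientation: [-0.833, 1.41, 0.83]
force: [-4.1, -5.8, 3.9]
opening: 0.0118
```

Run:
```python
from go import *
rel([.680,.0865,.121],1.066)
from plant import optics
import cv2
c=optics.read_camera("scene")["frame"][170:250,265:345,::-1]
cv2.imwrite("pics/s10.png",cv2.resize(c,None,fx=7,fy=7,interpolation=cv2.INTER_CUBIC))
```

```text
t 11.925 pos [0.6791 0.0859 0.1212] q6 [ 0.053  0.417  1.328 -0.003  1.399 -1.014] jaw 61.17 x [-0.003 -0.003 -1.   ] F [-4.12 -5.84  3.87] M [-0.89   0.579 -0.071] j6 -0.032 op 0.0118
shift cm [ 0.02 -0.05  0.09] turn deg [ 0.1  -0.25 -0.04]
shift cm [ 0.02 -0.05  0.09] turn deg [-1.799e+02  7.000e-02 -3.900e-01]
```

View pics/s10.png

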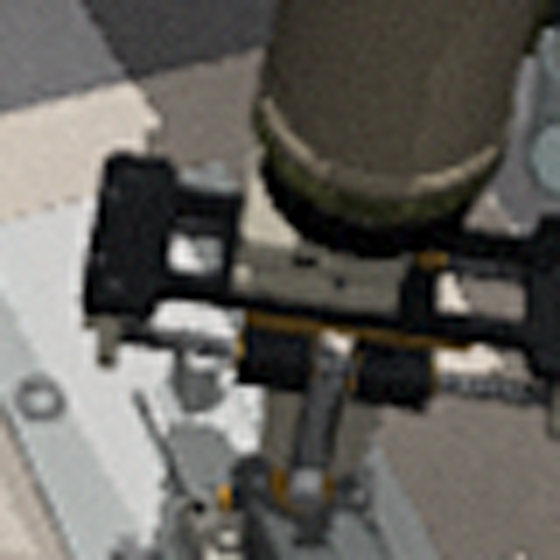

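The bar is gripped (opening 11.8 mm). I start turning and read the torque.

Call:
{"api": "jog_arm", "payload": {
  "targets": [
    [0, 0, 0, 0, 0, 0, 1],
    [0.04, 0, 0, 9, 0, 0, 1],
    [0.08, 0, 0, 18, 0, 0, 1],
    [0.12, 0, 0, 27, 0, 0, 1],
    [0.16, 0, 0, 36, 0, 0, 1]
  ],
  "squeeze": 20
}}

```text
t: 12.6
tool_pos: [0.6788, 0.0854, 0.1197]
orientation: [-0.343, 1.548, 0.338]
force: [-2.6, -2.0, 2.2]
opening: 0.012
```

```bash
python3 -c "
from go import *
rel([.680,.0865,.119],1.066)"
```

```text
t 12.6 pos [0.6788 0.0854 0.1197] q6 [ 0.052  0.418  1.33  -0.004  1.397 -0.381] jaw 24.86 x [-0.004 -0.004 -1.   ] F [-2.61 -2.04  2.23] M [-0.391  0.371  0.031] j6 -2.586 op 0.012
shift cm [0.07 0.05 0.15] turn deg [-3.622e+01 -3.100e-01  3.000e-02]
shift cm [0.07 0.05 0.15] turn deg [1.4378e+02 4.0000e-02 4.0000e-01]
```

Call:
{"api": "jog_arm", "payload": {
  "targets": [
    [0.04, 0, 0, 7, 0, 0, 1],
    [0.07, 0, 0, 14, 0, 0, 1],
    [0.1, 0, 0, 21, 0, 0, 1],
    [0.13, 0, 0, 28, 0, 0, 1],
    [0.13, 0, 0, 28, 0, 0, 1]
  ]
}}

```text
t: 13.22
tool_pos: [0.6785, 0.0852, 0.1184]
orientation: [0.039, 1.574, -0.046]
force: [-2.9, -2.2, 2.7]
opening: 0.0117
```

```bash
python3 -c "
from go import *
rel([.680,.0865,.119],1.066)"
```

```text
t 13.225 pos [0.6785 0.0852 0.1184] q6 [ 0.052  0.419  1.331 -0.004  1.396  0.107] jaw -3.1 x [-0.004 -0.004 -1.   ] F [-2.89 -2.2   2.75] M [-0.314  0.367  0.041] j6 1.385 op 0.0117
shift cm [-0.06  0.13  0.14] turn deg [-64.18  -0.34   0.1 ]
shift cm [-0.06  0.13  0.14] turn deg [1.1582e+02 1.1000e-01 3.9000e-01]
```

Call:
{"api": "jog_arm", "payload": {
  "targets": [
    [0.04, 0, 0, 7, 0, 0, 1],
    [0.07, 0, 0, 14, 0, 0, 1],
    [0.1, 0, 0, 21, 0, 0, 1],
    [0.13, 0, 0, 28, 0, 0, 1],
    [0.13, 0, 0, 28, 0, 0, 1]
  ]
}}

```text
t: 13.85
tool_pos: [0.6783, 0.0852, 0.1172]
orientation: [0.419, 1.533, -0.427]
force: [-4.0, -1.1, 3.3]
opening: 0.0118
```

```bash
python3 -c "
from go import *
rel([.680,.0865,.119],1.066)"
```

```text
t 13.85 pos [0.6783 0.0852 0.1172] q6 [ 0.052  0.42   1.332 -0.004  1.394  0.593] jaw -30.91 x [-0.005 -0.004 -1.   ] F [-3.99 -1.07  3.31] M [-0.265  0.644  0.058] j6 1.396 op 0.0118
shift cm [-0.18  0.2   0.08] turn deg [-91.99  -0.36   0.19]
shift cm [-0.18  0.2   0.08] turn deg [88.01  0.18  0.36]
```

Call:
{"api": "jog_arm", "payload": {
  "targets": [
    [0.04, 0, 0, 7, 0, 0, 1],
    [0.07, 0, 0, 14, 0, 0, 1],
    [0.1, 0, 0, 21, 0, 0, 1],
    [0.12, 0, 0, 26, 0, 0, 1],
    [0.12, 0, 0, 26, 0, 0, 1]
  ]
}}

```text
t: 14.48
tool_pos: [0.6781, 0.0854, 0.1164]
orientation: [0.766, 1.432, -0.776]
force: [-4.5, -2.0, 5.2]
opening: 0.0119
```

```bash
python3 -c "
from go import *
rel([.680,.0865,.119],1.066)"
```

```text
t 14.475 pos [0.6781 0.0854 0.1164] q6 [ 0.052  0.42   1.333 -0.004  1.393  1.042] jaw -56.67 x [-0.005 -0.004 -1.   ] F [-4.53 -2.03  5.2 ] M [-0.205  0.738  0.181] j6 0.958 op 0.0119
shift cm [-0.26  0.22  0.01] turn deg [-117.75   -0.36    0.27]
shift cm [-0.26  0.22  0.01] turn deg [62.25  0.24  0.31]
```

Contact: the torque rose to 0.18 N·m. Smaller steps from here.

Call:
{"api": "jog_arm", "payload": {
  "targets": [
    [0.02, 0, 0, 5, 0, 0, 1],
    [0.04, 0, 0, 10, 0, 0, 1],
    [0.06, 0, 0, 14, 0, 0, 1],
    [0.06, 0, 0, 14, 0, 0, 1]
  ]
}}

```text
t: 14.98
tool_pos: [0.6779, 0.0855, 0.116]
orientation: [0.949, 1.354, -0.959]
force: [-4.1, -0.5, 5.2]
opening: 0.0119
```

```bash
python3 -c "
from go import *
rel([.680,.0865,.119],1.066)"
```

```text
t 14.975 pos [0.6779 0.0855 0.116 ] q6 [ 0.053  0.421  1.334 -0.004  1.393  1.282] jaw -70.4 x [-0.005 -0.004 -1.   ] F [-4.08 -0.45  5.15] M [-0.16   0.738  0.266] j6 1.013 op 0.0119
shift cm [-0.31  0.23 -0.02] turn deg [-131.48   -0.35    0.33]
shift cm [-0.31  0.23 -0.02] turn deg [48.52  0.27  0.29]
```

Call:
{"api": "jog_arm", "payload": {
  "targets": [
    [0.01, 0, 0, 3, 0, 0, 1],
    [0.02, 0, 0, 6, 0, 0, 1],
    [0.02, 0, 0, 6, 0, 0, 1],
    [0.02, 0, 0, 6, 0, 0, 1]
  ]
}}

```text
t: 15.48
tool_pos: [0.6779, 0.0855, 0.1158]
orientation: [1.025, 1.315, -1.036]
force: [-4.1, -0.8, 3.9]
opening: 0.0118
```

```bash
python3 -c "
from go import *
rel([.680,.0865,.119],1.066)"
```

```text
t 15.475 pos [0.6779 0.0855 0.1158] q6 [ 0.053  0.421  1.334 -0.004  1.392  1.384] jaw -76.23 x [-0.005 -0.004 -1.   ] F [-4.05 -0.76  3.88] M [-0.145  0.721  0.301] j6 0.27 op 0.0118
shift cm [-0.32  0.23 -0.04] turn deg [-137.3    -0.35    0.35]
shift cm [-0.32  0.23 -0.04] turn deg [42.7   0.28  0.28]
```

The torque is 0.30 N·m, mid-band. I'll let go and lift.

Call:
{"api": "jog_arm", "payload": {
  "targets": [
    [0, 0, 0, 0, 0, 0, 0.8],
    [0, 0, 0, 0, 0, 0, 0.5],
    [0, 0, 0, 0, 0, 0, 0.3],
    [0, 0, 0, 0, 0, 0, 0.3],
    [-3, 0, 0, 0, 0, 0, 0.3]
  ]
}}

```text
t: 16.1
tool_pos: [0.6758, 0.0856, 0.1424]
orientation: [1.022, 1.32, -1.04]
force: [0.2, 0.1, 0.3]
opening: 0.0539
```

Call:
{"api": "jog_arm", "payload": {
  "targets": [
    [-5, 0, 0, 0, 0, 0, 0.3],
    [-10, -3, 0, 0, 0, 0, 0.3],
    [-12, -9, 0, 0, 0, 0, 0.3],
    [-12, -15, 0, 0, 0, 0, 0.3],
    [-12, -21, 0, 0, 0, 0, 0.3]
  ]
}}

```text
t: 16.73
tool_pos: [0.4718, 0.0357, 0.2656]
orientation: [1.023, 1.319, -1.039]
force: [-0.7, -0.8, 0.3]
opening: 0.0652
```

Run:
```python
from go import *
rel([.5,.0865,.22],1.066)
from plant import optics
import cv2
c=optics.read_camera("scene")["frame"]; cv2.imwrite("pics/s11f.png",c[:,:,::-1])
c=c[190:270,265:345,::-1]
cv2.imwrite("pics/s11.png",cv2.resize(c,None,fx=7,fy=7,interpolation=cv2.INTER_CUBIC))
```

```text
t 16.725 pos [0.4718 0.0357 0.2656] q6 [-0.029 -0.222  1.746 -0.005  1.628  1.301] jaw -76.21 x [-0.01  -0.005 -1.   ] F [-0.72 -0.79  0.25] M [-0.006 -0.016 -0.045] j6 0.551 op 0.0652
shift cm [ 4.5   4.   -4.27] turn deg [-137.29   -0.68    0.43]
shift cm [ 4.5   4.   -4.27] turn deg [42.71  0.34  0.54]
```

View pics/s11.png

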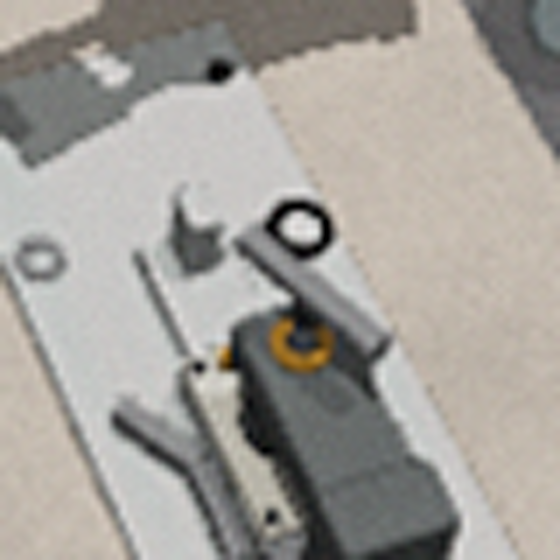

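View pics/s11f.png

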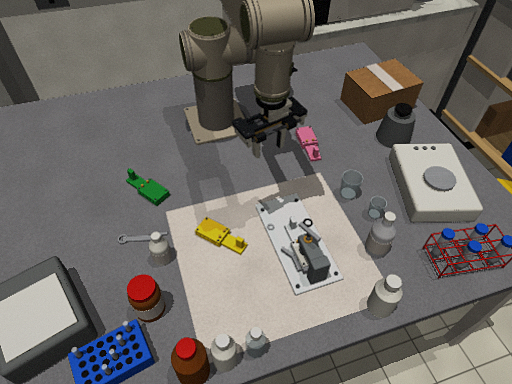

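The cell is unchanged: corner at about (183,365), hole at (270,517). The tee is turned and free, now at (240,235)–(385,345), and every bystander is in place. I'll let the arm settle and hand in.

Call:
{"api": "jog_arm", "payload": {
  "targets": [
    [0, 0, 0, 0, 0, 0, 0.3],
    [0, 0, 0, 0, 0, 0, 0.3],
    [0, 0, 0, 0, 0, 0, 0.3],
    [0, 0, 0, 0, 0, 0, 0.3]
  ]
}}

```text
t: 17.27
tool_pos: [0.4654, 0.035, 0.2634]
orientation: [1.019, 1.324, -1.044]
force: [-0.8, 0.6, 0.1]
opening: 0.065
```

```bash
python3 -c "
from plant import ticket
print(ticket.close_job())"
```

```text
the job is handed in; nothing more can be done
None
```

The cell is home against the stop and clamped, and I handed the job in at about 17 s of the 72 s allowed; no verdict was reported.

- **Seating:** I gripped the cell by its fin and slid it between the rails. It was home when the tool stopped advancing at x = 0.5838 m and the push force rose to about 15 N, well under the 45 N limit.
- **Clamping:** I turned the T-handle clockwise by about 137° (2.4 rad). The foot met the cell after roughly 1.6 rad. The torque rose from 0.05 to 0.30 N·m, in the middle of the 0.2–0.4 band. I could not measure the foot force itself; that torque suggests about 40 N.
- **Last checks:** After I let go, the scene picture shows the cell unmoved and the gripper clear of everything. The bystanders look unmoved in it, judged by eye, and the tool force was within about 1 N of zero.
- **Disagreement:** The two cameras placed the stand about 5 mm apart along x. For the home position I therefore relied on the force and the stalled motion; the scene camera agreed with it.

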